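# Load the specimen drying chamber and hold its bayonet cover at the purge mark

## Task

Load the drying chamber: lay the thin perforated steel separator plate squarely on the specimen tray that is already in it, stack the loose specimen tray squarely on the plate, then lower the bayonet cover over the stack, its lugs through the collar's slots, until it is fully down. Turn the cover clockwise (seen from above) against its spring to the single half-way mark (an eighth of a turn) without going on towards the lock at the double mark, and finish while still gripping the cover and holding it there: let go and it springs back. Leave the things lying around where they are.

Things in the scene. Friction and masses are not known exactly. Their poses are not given: they have to be found in the camera images.
- chamber: Drying chamber, fixed to the worktop: round grey foot with an aluminium collar, 116 mm across, 22 mm high; origin: centre of its underside, z up, x through its two entry slots. On a pedestal in its middle a white lower tray is fixed, 44 x 44 mm, sides along x and y, top at z = 42 mm. Round the pedestal an open groove, floor at z = 8 mm, takes the cover's wall and lugs.
- seat (a point): Centre of the top of the chamber's fixed lower tray, 42 mm above the worktop.
- separator: Loose separator plate: thin square steel plate with a 4 x 4 grid of small dark holes, 44 x 44 x 5 mm, 60 g; origin at the centre of its underside.
- tray: Loose upper specimen tray: square white block with a 3 x 3 grid of larger round wells, 44 x 44 x 12 mm, 50 g; origin at the centre of its underside, sides along its x and y.
- cover: Loose bayonet cover, standing mouth down: grey cup, outer radius 43, inner 40 mm, 63 mm tall, 0.22 kg; origin: centre of its lower rim, z up. On top a black grip bar 60 mm long (along x, in line with the lugs), 14 mm wide, 24 mm high (top at 87 mm). The same after half a turn. Fully down in the chamber its origin is 8 mm above the chamber's origin.
- cover_grip (a point): Point on the cover's axis in the grip bar, 84 mm above the rim and 3 mm below the bar's top: with the TCP here the fingertips reach 2 mm above the cover's top.
- carrier (a joint): Sprung carrier ring hidden under the lip, that the lugs push round: 0 at rest, grows clockwise (rad). It reads about 0.09 less than the angle the cover has been turned from the slots, 0.70 at the half-way mark; its spring pushes back with 0.06 N m at 0 and about 0.17 N m at the half-way mark.
- tally: Bystander: hand tally counter, 75 x 57 x 25 mm, lying behind the chamber; origin at the centre of its underside.
- dropper: Bystander: small dropper bottle with a rubber bulb, 35 mm across, 94 mm high; origin at the centre of its underside.
- loupe: Bystander: black hand lens, 120 x 46 x 10 mm; origin at the centre of its underside.
- slot (a point): Middle of the +x entry slot at the top of the collar's lip (a second one is across from it, at -x). The lip is at z = 16 to 22 mm, inner radius 45 mm; the slots are 20 mm wide and run out to radius 58 mm. Under the lip a channel for the lugs, z = 8 to 16 mm, out to radius 51.5 mm.
- half_mark (a point): Half-way mark: a single dark bar on the lip, 45 degrees clockwise (from above) of the +x slot; the same again across from it, 45 degrees clockwise of the -x slot. The cover is at half-way when its pointer ribs stand at these bars.
- lock_mark (a point): Lock mark: two dark bars side by side on the lip, 90 degrees clockwise of each slot. Spring plungers under the lip meet the lugs at about 65 degrees of turn and click in behind them at about 90.
- lug (a point): Outer end of the cover's +x lug, at the lower rim. Two lugs, at +x and -x: 14 mm wide, 5 mm high, out to radius 49 mm. Above each, 18 to 30 mm above the rim, a dark pointer rib out to radius 51 mm.

How it is judged:
On the way, in this order (a step that is already met when the one before it is completed fails the run):
1. the separator plate lies squarely on the chamber's lower tray, let go (z of separator in the frame of chamber between 0.039 and 0.045 m and horizontal distance between separator and chamber below 0.008 m and angle between separator's own z axis and vertical below 0.08 rad and (angle between the x axis of separator and the x axis of chamber, either way round below 0.26 rad or angle between the x axis of separator and the y axis of chamber, either way round below 0.26 rad) and contact force between the fingers and separator below 0.05 N), for 0.2 s.
2. the loose tray lies squarely on the separator plate, let go (z of separator in the frame of chamber between 0.039 and 0.045 m and horizontal distance between each of separator, tray and chamber below 0.008 m and angle between each of separator, tray's own z axis and vertical below 0.08 rad and (angle between the x axis of separator and the x axis of chamber, either way round below 0.26 rad or angle between the x axis of separator and the y axis of chamber, either way round below 0.26 rad) and z of tray in the frame of chamber between 0.044 and 0.05 m and (angle between the x axis of tray and the x axis of chamber, either way round below 0.26 rad or angle between the x axis of tray and the y axis of chamber, either way round below 0.26 rad) and contact force between the fingers and tray below 0.05 N), for 0.2 s.
3. the cover is fully down over the stack, its lugs in the slots, not yet turned (z of separator in the frame of chamber between 0.039 and 0.045 m and horizontal distance between each of separator, tray and chamber below 0.008 m and angle between each of separator, tray's own z axis and vertical below 0.08 rad and (angle between the x axis of separator and the x axis of chamber, either way round below 0.26 rad or angle between the x axis of separator and the y axis of chamber, either way round below 0.26 rad) and z of tray in the frame of chamber between 0.044 and 0.05 m and (angle between the x axis of tray and the x axis of chamber, either way round below 0.26 rad or angle between the x axis of tray and the y axis of chamber, either way round below 0.26 rad) and z of cover in the frame of chamber below 0.0105 m and horizontal distance between cover and chamber below 0.004 m and angle between cover's own z axis and vertical below 0.06 rad and angle between the x axis of cover and the x axis of chamber, either way round below 0.2 rad), for 0.1 s.
4. the cover is turned clockwise to the half-way mark (z of cover in the frame of chamber below 0.0105 m and horizontal distance between cover and chamber below 0.004 m and angle between cover's own z axis and vertical below 0.06 rad and angle between the x axis of cover and the x axis of chamber, either way round between 0.576 and 0.995 rad and value of joint carrier above 0.4 rad), for 0.2 s.
At the end, for the whole second after the job is handed in: Plate on lower tray, loose tray on plate (each within 8 mm of the axis, 0.26 rad of square, flat); cover down (origin at most 10.5 mm above the chamber's, within 4 mm of the axis), turned clockwise 33 to 57 degrees from the slots, carrier over 0.4 rad, still, gripped with over 2 N (all of step 4 and z of separator in the frame of chamber between 0.039 and 0.045 m and horizontal distance between each of separator, tray and chamber below 0.008 m and angle between each of separator, tray's own z axis and vertical below 0.08 rad and (angle between the x axis of separator and the x axis of chamber, either way round below 0.26 rad or angle between the x axis of separator and the y axis of chamber, either way round below 0.26 rad) and z of tray in the frame of chamber between 0.044 and 0.05 m and (angle between the x axis of tray and the x axis of chamber, either way round below 0.26 rad or angle between the x axis of tray and the y axis of chamber, either way round below 0.26 rad) and contact force between the fingers and cover above 2 N and angular speed of cover below 0.1 rad/s and linear speed of cover below 0.02 m/s); the arm keeps its last pose, push and grip.
It fails at once if the cover is turned on into the lock (carrier past 1.05 rad) (value of joint carrier above 1.05 rad).
It fails at once if a bystander is moved by more than 25 mm (distance of any of tally, dropper, loupe from where it was at the start of the episode above 0.025 m).
It also fails if it takes over 72 s, if anything falls off the work surface, if the arm or the gripper's body presses on something with over 40 N, if the wrist force passes 120 N, or if a joint passes its speed limit or range.

## Robot

A 7-joint arm with a two-finger parallel gripper is mounted at the origin on a cart in front of the work surface, level with it; the furniture and walls round the work are solid. World frame = base frame: x ahead of the robot, y to its left, z up, the work surface at z = 0. Lengths are in m, angles in rad, forces in N, time in s.
With the tool pointing down it reaches from about 0.425 to 1.025 m from the base axis. Payload 9.4 kg.
Tool frame: the origin (TCP) lies between the finger pads, 19 mm behind the fingertips; this is the grasp point; z points along the fingers, y is the line along which they close (so a half turn about z gives the same grasp; the last joint's range is limited). The gripper opens to 85 mm and grips with 20 to 120 N. Pads are 22 mm wide; open, the fingers measure 114 mm over their backs; the gripper's body (76 mm by 85 mm) begins 54 mm behind the grasp point. The pads swing forward as they close: fully open they stand 13 mm farther back than shut.
Start: joints at [1.253, 0.599, -0.003, 1.599, 0.002, 0.943, -0.08], TCP at [0.173, -0.704, 0.25] pointing down, gripper open.
Joint ranges: [-2.57, 2.57], [-0.35, 1.97], [-1.29, 1.29], [0.11, 2.56], [-1.05, 4.19], [0.11, 1.86], [-2.63, 2.63]. Speed limits (rad/s): [2.22, 2.22, 3.01, 3.01, 3.14, 3.14, 3.14].

## Interface

Orientations are given as a unit quaternion [w, x, y, z].
In Python, from bench import robot, workorder, snapshot, state gives the robot as it stands (robot), with the cameras as plain functions, the readings as plain functions and the job (workorder).
- The arm moves only by the tool run_rows, called after "Request:" as name(argument=value, ...) on one line, values as JSON. Schema: {"type":"object","properties":{"plan":{"type":"object","properties":{"tx":{"type":"array","items":{"type":"number"},"minItems":1,"maxItems":8},"ty":{"type":"array","items":{"type":"number"},"minItems":1,"maxItems":8},"tz":{"type":"array","items":{"type":"number"},"minItems":1,"maxItems":8},"wx":{"type":"array","items":{"type":"number"},"minItems":1,"maxItems":8},"wy":{"type":"array","items":{"type":"number"},"minItems":1,"maxItems":8},"wz":{"type":"array","items":{"type":"number"},"minItems":1,"maxItems":8},"finger_gap":{"type":"array","items":{"type":"number"},"minItems":1,"maxItems":8}},"additionalProperties":false,"required":["tx","ty","tz","wx","wy","wz","finger_gap"]},"clamp_n":{"type":"number"},"only":{"type":"string"},"quiet":{"type":"boolean"},"lines":{"type":"string"}},"required":["plan"],"additionalProperties":false}. plan is an object with one list for each field, all of the same length, 1 to 8, a row being the entries at one place: tx, ty, tz (the shift in m), wx, wy, wz (a rotation vector in rad), finger_gap (the opening from 0.0 (shut) to 1.0 (fully open)); each row is the pose to reach, as a shift and turn from the pose commanded when the call began, along the tool's axes at that moment; what a row does not reach only later rows make up. A row lasts 1/8 s, in which the tool goes at most 0.0625 m and 0.188 rad, less where a joint would pass 70% of its speed; a pose out of reach is approached as far as the arm can. The fingers move at their own pace and stop on an object; clamp_n is the grip in N (left out, the last holds). Time passes only in rows, so rows that do not move let the fingers close. The tool returns the time, the measured TCP pose, the force, the opening and the grip force at its end. only (a regular expression) keeps the lines of the reply that match it, lines (a string "A,B") keeps lines A to B, and quiet returns only ok. Input that does not fit is refused with a message, and nothing moves.
- state(): the state, without advancing time (a new reading comes with each control period).
- snapshot(name): name is "scene" or "top"; returns a dict with "pixels" (400x640x3 uint8, red, green, blue), "K" (3x3 intrinsics, pixels), "rvec" (rotation vector, rad) and "tvec" (3), from world to camera coordinates, as OpenCV has them. Camera axes: x right, y down, z forward; pixel columns grow to the right and rows downward; lengths in m; the calibration is good to about 2 mm. A picture is of the moment at which its call begins. There is no depth.
- workorder.close_job(): hands the job in; it is judged then, once.
The state is a dict: "t": time; "q": joint angles; "joint_velocities": joint speeds; "effort": joint torques, N m; "tcp_pos": TCP position; "ee_rot": TCP orientation; "contact_force": force on the tool from outside, world axes, zero at the start; "wrist_torque": the same for the moment, N m; "finger_gap": opening from 0.0 (shut) to 1.0 (fully open); "grip_force": force on a finger pad.
Only numpy, scipy, OpenCV 4.12 (cv2) and the standard library are available. Lean on these libraries where they do the work, as an engineer would, in place of code of your own. Each camera call takes 0.05 s, during which the arm holds its last target. There are 200 camera calls.

## Working session

There is one attempt and no reset: what is moved stays moved. The work goes in short steps, Python scripts to look and compute and a tool call to move; the robot and the scene stay as the last step left them, time stands still between calls to the robot, and variables do not carry over. Pictures are saved under pics/ and viewed, at most 10 in all, crops included, and the job is handed in when it is done.

```bash
ls; mkdir -p pics
```

Run:
```python
from bench import robot, workorder, snapshot, state
import cv2
for n in("scene","top"):
    s=snapshot(n); cv2.imwrite(f"pics/{n}0.png",s["pixels"][...,::-1]); print(n,s["K"],s["rvec"],s["tvec"])
print(state())
```

```text
bench.py
pics
scene [[373.64993683   0.         323.19281688]
 [  0.         373.64993683 199.26765693]
 [  0.           0.           1.        ]] [ 1.29820378 -2.39978471  0.80935896] [0.30787556 0.398959   0.6726778 ]
top [[493.61752707   0.         319.53776319]
 [  0.         493.61752707 197.02855215]
 [  0.           0.           1.        ]] [ 2.18232471 -2.14273014  0.13899655] [-0.01024478  0.55959697  1.42086395]
{'t': 0.1, 'q': array([ 1.2532917 ,  0.60005572, -0.00254499,  1.6000966 ,  0.00179887,
        0.94289037, -0.07975723]), 'joint_velocities': array([-1.07525037e-03, -2.79219556e-03, -1.87335218e-03, -1.91401211e-03,
        1.72013060e-03,  1.02176864e-03, -7.06166840e-05]), 'effort': array([ 5.55283405e-03, -7.77984953e+01,  1.56988598e+00, -2.58622777e+01,
        1.26969733e-02,  5.46769050e-03,  5.09393624e-05]), 'tcp_pos': array([ 0.1727906 , -0.70367686,  0.24917892]), 'ee_rot': array([-7.07732864e-04,  9.92754006e-01,  1.20162222e-01, -1.52342201e-04]), 'contact_force': array([ 0.72958699, -0.77234053, -0.14263919]), 'wrist_torque': array([0.05832349, 0.03964699, 0.00410787]), 'grip_force': 0.0, 'finger_gap': 1.0020298447545746}
```

View pics/scene0.png

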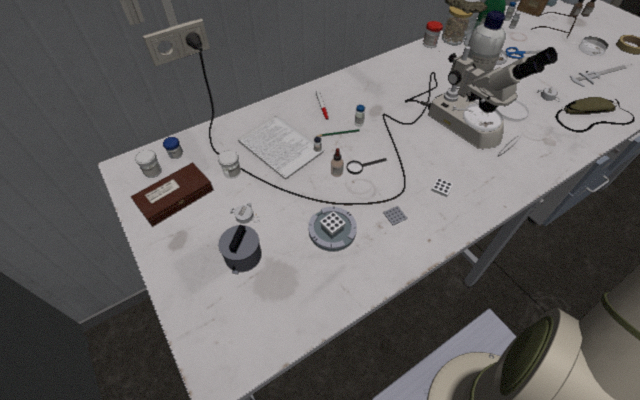

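View pics/top0.png

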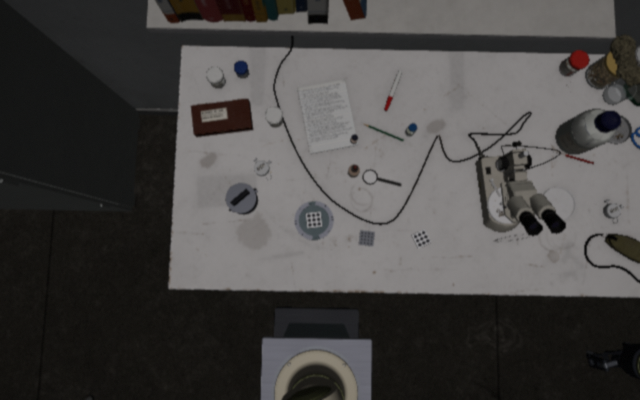

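The overview shows the cover at top-view pixel (241,198), the chamber at (314,220), the separator at (367,238) and the loose tray at (421,239). The tally counter is at (262,167), the dropper at (354,170) and the loupe at (380,178). Next I'll zoom in and measure.

Create h.py:
```python
import cv2, numpy as np
from bench import robot, workorder, snapshot, state
from scipy.spatial.transform import Rotation as R
def snap(n):
    s=snapshot(n); return s
def ray(s,uv,z):
    Rm=cv2.Rodrigues(s["rvec"])[0]; c=-Rm.T@s["tvec"]
    d=Rm.T@np.linalg.inv(s["K"])@np.array([uv[0],uv[1],1.0]); return c+d*(z-c[2])/d[2]
def proj(s,p):
    return cv2.projectPoints(np.array([p],float),s["rvec"],s["tvec"],s["K"],None)[0].ravel()
def tri(sa,ua,sb,ub):
    P=[s["K"]@np.c_[cv2.Rodrigues(s["rvec"])[0],s["tvec"]] for s in(sa,sb)]
    X=cv2.triangulatePoints(P[0],P[1],np.array(ua,float).reshape(2,1),np.array(ub,float).reshape(2,1)); return (X[:3]/X[3]).ravel()
def crop(s,x0,y0,x1,y1,k,name):
    cv2.imwrite("pics/"+name,cv2.resize(s["pixels"][y0:y1,x0:x1,::-1],None,fx=k,fy=k,interpolation=cv2.INTER_CUBIC))
```

Run:
```python
from h import *
t=snap("top"); s=snap("scene")
a=cv2.resize(t["pixels"][150:260,220:440,::-1],None,fx=3.5,fy=3.5,interpolation=cv2.INTER_CUBIC)
b=cv2.resize(s["pixels"][175:280,215:457,::-1],None,fx=3.18,fy=1.98,interpolation=cv2.INTER_CUBIC)
w=max(a.shape[1],b.shape[1])
b=cv2.copyMakeBorder(b,0,0,0,w-b.shape[1],0);a=cv2.copyMakeBorder(a,0,0,0,w-a.shape[1],0)
cv2.imwrite("pics/z1.png",np.vstack([a,b])); print(np.vstack([a,b]).shape)
for n,uv,z in[("cover",(241,198),.087),("ch",(314,220),.042),("sep",(367,238),.005),("tray",(421,239),.012)]: print(n,ray(t,uv,z))
```

```text
(593, 770, 3)
cover [0.54627155 0.22284584 0.087     ]
ch [0.49098579 0.01498921 0.042     ]
sep [ 0.44295101 -0.14371844  0.005     ]
tray [ 0.44261765 -0.30330905  0.012     ]
```

View pics/z1.png

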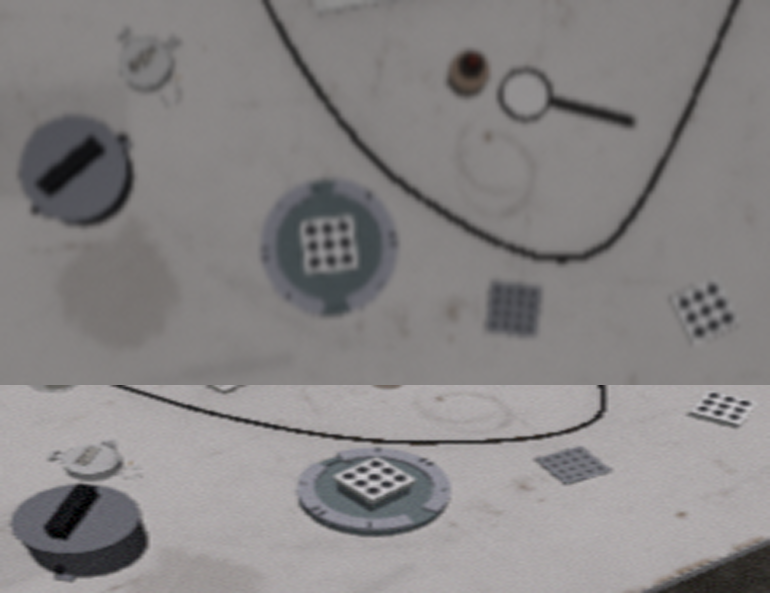

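The zoom confirms it: the slots are near top pixels (312,203) and (316,235). The lower tray is turned slightly. The bar runs diagonally at about (240,197). The separator is nearly square to the image, and the loose tray is turned about 25 degrees. Now for precise numbers.

Create m.py:
```python
from h import *
def blob(s,mask,uv,r):
    m=np.zeros(mask.shape,np.uint8); cv2.circle(m,(int(uv[0]),int(uv[1])),r,1,-1)
    m=(m*mask).astype(np.uint8)
    n,l,st,c=cv2.connectedComponentsWithStats(m)
    i=1+np.argmax(st[1:,4]); return (l==i).astype(np.uint8)
def rect(s,b,z):
    # rectangle fitted in world coords of contour pixels at plane z
    c=max(cv2.findContours(b,cv2.RETR_EXTERNAL,cv2.CHAIN_APPROX_NONE)[0],key=len)[:,0]
    w=np.array([ray(s,p,z)[:2] for p in c.astype(float)],np.float32)
    (cx,cy),sz,a=cv2.minAreaRect(w*1000); return round(cx,1),round(cy,1),np.round(sz,1),round(a,1)
```

Run:
```python
from m import *
G={}
for n in("top","scene"):
    s=snap(n); p=s["pixels"].astype(int); g=p.sum(2)/3; hsv=cv2.cvtColor(s["pixels"],cv2.COLOR_RGB2HSV)
    C=dict(top=dict(cover=(240,197),ch=(314,220),sep=(367,238),tray=(421,239)),scene=dict(cover=(238,238),ch=(333,223),sep=(396,215),tray=(442,186)))[n]
    for k,z in(("cover",.087),("ch",.042),("sep",.005),("tray",.012)):
        u,v=C[k]; q=p[v-2:v+3,u-2:u+3].reshape(-1,3)
        print(n,k,"centre",q.mean(0).round(),"around",[p[v+dy,u+dx].tolist() for dx,dy in((13,0),(-13,0),(0,13),(0,-13),(6,6))])
```

```text
top cover centre [20. 20. 22.] around [[84, 84, 91], [82, 82, 89], [85, 85, 91], [82, 82, 88], [85, 85, 92]]
top ch centre [108. 107. 109.] around [[66, 74, 77], [67, 75, 78], [66, 73, 76], [66, 74, 76], [109, 110, 110]]
top sep centre [77. 77. 82.] around [[134, 131, 130], [131, 129, 127], [137, 134, 133], [129, 126, 126], [111, 110, 112]]
top tray centre [108. 107. 109.] around [[132, 129, 129], [135, 132, 131], [136, 132, 132], [134, 132, 131], [128, 125, 125]]
scene cover centre [15. 16. 18.] around [[102, 102, 108], [97, 97, 105], [101, 101, 110], [109, 110, 112], [100, 101, 110]]
scene ch centre [135. 133. 136.] around [[99, 107, 111], [88, 95, 92], [56, 65, 65], [130, 128, 138], [71, 74, 74]]
scene sep centre [110. 110. 116.] around [[175, 170, 171], [175, 169, 168], [172, 168, 169], [172, 169, 167], [149, 146, 148]]
scene tray centre [133. 131. 135.] around [[172, 170, 168], [170, 163, 164], [174, 168, 169], [172, 167, 168], [177, 175, 178]]
```

Run:
```python
from m import *
for n in("top","scene"):
    s=snap(n); p=cv2.GaussianBlur(s["pixels"],(3,3),0).astype(int) if 0 else s["pixels"].astype(int); g=p.sum(2)/3
    T=n=="top"
    C=dict(top=dict(cover=(240,197),ch=(314,220),sep=(367,238),tray=(421,239)),scene=dict(cover=(238,238),ch=(333,223),sep=(396,215),tray=(442,186)))[n]
    th=1 if T else 1.3
    print(n,"bar",rect(s,blob(s,g<50*th,C["cover"],22),.087))
    print(n,"sep",rect(s,blob(s,(g<118*th),C["sep"],14),.005))
    for k,z in(("ch",.042),("tray",.012)):
        m=np.zeros(g.shape,np.uint8); cv2.circle(m,C[k],11 if T else 10,1,-1)
        dk=(m>0)&(g<(95 if T else 120))
        if k=="ch": dk&=(p[...,1]-p[...,0]<4)
        v,u=np.nonzero(dk); wts=150-g[v,u]
        W=np.array([ray(s,(a,b),z)[:2]*1000 for a,b in zip(u,v)],np.float32)
        print(n,k,"wells centroid",np.average(W,0,wts).round(1),"rect",cv2.minAreaRect(W),len(W))
    # bright tray blob
    if T: 
        print("tray light", rect(s,blob(s,g>139,C["tray"],12),.012), "low", rect(s,blob(s,(p[...,1]-p[...,0]<5),C["ch"],13),.042))
    # green area
    gr=((p[...,1]-p[...,0])>=5)&(g<(85 if T else 112))
    b=blob(s,gr,C["ch"],34 if not T else 24)
    v,u=np.nonzero(b); W=np.array([ray(s,(a,c),.008)[:2]*1000 for a,c in zip(u,v)])
    (cx,cy),r=cv2.minEnclosingCircle(W.astype(np.float32)); print(n,"green",cx,cy,r,len(W))
    c0=np.array([cx,cy]); d=W-c0; far=d[np.hypot(*d.T)>48]; a=np.arctan2(far[:,1],far[:,0]); print("slot ang",np.degrees(np.angle(np.exp(2j*a).mean())/2), len(a), np.histogram(np.degrees(a),12,(-180,180))[0])
    # collar outer by light-vs-table: blue-ness
    co=blob(s,((p[...,2]-p[...,0])>=3)|(g<(112 if T else 150)),C["ch"],24 if T else 30)
    c=max(cv2.findContours(co,cv2.RETR_EXTERNAL,cv2.CHAIN_APPROX_NONE)[0],key=len)[:,0]
    W=np.array([ray(s,q,.022)[:2]*1000 for q in c.astype(float)],np.float32); print(n,"collar",cv2.minEnclosingCircle(W),cv2.fitEllipse(W))
```

```text
top bar (548.9, 226.8, array([17.3, 58.7]), 41.5)
top sep (443.8, -141.5, array([46.7, 47.6]), 84.1)
top ch wells centroid [494.  16.] rect ((493.08184814453125, 16.55276107788086), (34.18012619018555, 47.02846908569336), 7.424540042877197) 62
top tray wells centroid [ 444.9 -303.8] rect ((444.74859619140625, -303.0877685546875), (32.802024841308594, 33.69184494018555), 27.17561149597168) 59
tray light (454.5, -306.4, array([0., 0.]), 0.0) low (492.2, 16.1, array([47.4, 47.4]), 8.2)
top green 493.74395751953125 15.177603721618652 55.09600067138672 465
slot ang 8.10018022073444 29 [13  0  0  0  0  0 14  0  0  0  0  2]
top collar ((491.6043701171875, 15.975028991699219), 58.869239807128906) ((492.13580322265625, 16.121566772460938), (112.81761169433594, 114.51898193359375), 84.45216369628906)
scene bar (543.3, 231.7, array([21.2, 67.8]), 43.0)
scene sep (443.0, -137.2, array([48.7, 48. ]), 83.9)
scene ch wells centroid [486.8  21.4] rect ((486.2921447753906, 23.599544525146484), (48.29922103881836, 43.37713623046875), 5.628477573394775) 112
scene tray wells centroid [ 441.7 -293.5] rect ((441.4681701660156, -295.4653015136719), (35.989559173583984, 47.824371337890625), 27.09115982055664) 77
scene green 493.85418701171875 21.09701156616211 58.668819427490234 517
slot ang -0.5885724026785043 89 [32  0  5 13  4 15  9  0  0  0  0 11]
scene collar ((488.8931579589844, 22.064306259155273), 64.31632232666016) ((488.2062683105469, 22.190898895263672), (115.13504028320312, 126.59857940673828), 49.61448287963867)
```

Top-view estimates: chamber at (0.4925, 0.016) with yaw about 7.8°, separator at (0.4438, -0.1415) with yaw -5.9°, loose tray at (0.4449, -0.3035) with yaw 27°, and bar at (0.549, 0.227) with yaw -48.5°. Next is a helper that computes moves in tool axes.

Create go.py:
```python
import sys,numpy as np
from bench import robot, workorder, snapshot, state
from scipy.spatial.transform import Rotation as R
# usage: go.py x y z toolY_deg -> displacement in tool axes from the measured pose
x,y,z,a=map(float,sys.argv[1:]); s=state()
w,i,j,k=s["ee_rot"]; r=R.from_quat([i,j,k,w])
yd=np.radians(a); Y=np.array([np.cos(yd),np.sin(yd),0]); Z=np.array([0,0,-1.]); T=R.from_matrix(np.c_[np.cross(Y,Z),Y,Z])
print("d",(r.inv().apply(np.array([x,y,z])-s["tcp_pos"])).round(4),"rot",(r.inv()*T).as_rotvec().round(3),"yawY",np.degrees(np.arctan2(*r.as_matrix()[1::-1,1])).round(2),"q7",s["q"][6].round(2),"tcp",s["tcp_pos"].round(4))
```

```bash
python3 go.py 0.4438 -0.1415 0.10 -5.9
```

```text
d [ 0.3973 -0.4816  0.1499] rot [-0.    -0.    -1.227] yawY -76.2 q7 -0.08 tcp [ 0.1729 -0.704   0.2498]
```

Request:
run_rows(plan={"tx": [0.397, 0.397, 0.397, 0.397, 0.397, 0.397, 0.397, 0.397], "ty": [-0.482, -0.482, -0.482, -0.482, -0.482, -0.482, -0.482, -0.482], "tz": [0.10, 0.10, 0.10, 0.10, 0.10, 0.10, 0.10, 0.10], "wx": [0, 0, 0, 0, 0, 0, 0, 0], "wy": [0, 0, 0, 0, 0, 0, 0, 0], "wz": [-1.227, -1.227, -1.227, -1.227, -1.227, -1.227, -1.227, -1.227], "finger_gap": [1, 1, 1, 1, 1, 1, 1, 1]}, clamp_n=25)

```text
t: 1.4
tcp_pos: [0.3876, -0.2578, 0.1709]
ee_rot: [0.0, 0.742, 0.67, 0.0]
contact_force: [0.5, -1.4, -0.1]
finger_gap: 0.997
grip_force: 0.0
```

```bash
python3 go.py 0.4438 -0.1415 0.10 -5.9
```

```text
d [0.1214 0.0439 0.0709] rot [0.001 0.    0.001] yawY -5.87 q7 0.05 tcp [ 0.3876 -0.2578  0.1709]
```

Request:
run_rows(plan={"tx": [0.121, 0.121, 0.121, 0.121], "ty": [0.044, 0.044, 0.044, 0.044], "tz": [0.07, 0.07, 0.11, 0.11], "wx": [0, 0, 0, 0], "wy": [0, 0, 0, 0], "wz": [0, 0, 0, 0], "finger_gap": [0.75, 0.75, 0.75, 0.75]})

```text
t: 1.9
tcp_pos: [0.4426, -0.141, 0.0584]
ee_rot: [-0.002, 0.741, 0.672, -0.002]
contact_force: [0.3, -0.2, 0.7]
finger_gap: 0.748
grip_force: 0.0
```

```bash
python3 go.py 0.4438 -0.1415 0.0185 -5.9;  python3 - <<'E'
from h import *
t=snap("top"); s=snap("scene")
a=cv2.resize(t["pixels"][200:270,330:420,::-1],None,fx=5,fy=5,interpolation=cv2.INTER_CUBIC)
b=cv2.resize(s["pixels"][180:250,350:420,::-1],None,fx=5,fy=5,interpolation=cv2.INTER_CUBIC)
cv2.imwrite("pics/z2.png",np.hstack([a,b]))
E
```

```text
d [-0.0004  0.0015  0.0399] rot [-0.005 -0.001  0.005] yawY -5.62 q7 -0.32 tcp [ 0.4426 -0.141   0.0584]
```

View pics/z2.png

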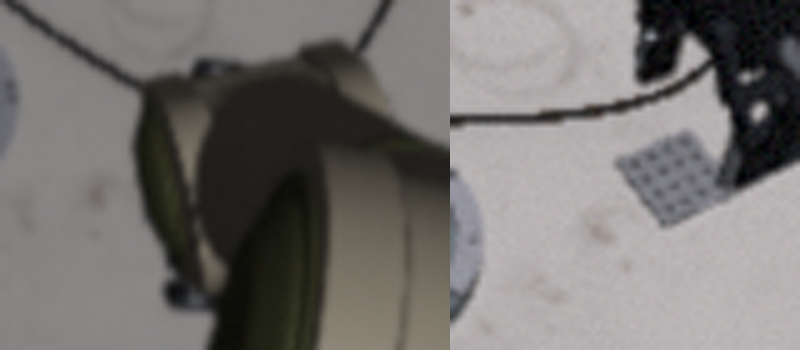

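The scene crop shows the plate uncovered at about scene pixel (394,215). The fingertips are at about (391,196) and (407,217), roughly 44 mm above the table. I'll check their midpoint against the kinematics.

Run:
```python
from h import *
s=snap("scene")
for p in [(391,196),(407,217),(399,206.5)]: print(ray(s,p,.045).round(4))
for z in (.04,.045,.05): print(proj(s,(0.4426,-0.141,z)), proj(s,(.4426+.032,-.141-.003,z)),proj(s,(.4426-.032,-.141+.003,z)))
```

```text
[ 0.4743 -0.1432  0.045 ]
[ 0.405  -0.1349  0.045 ]
[ 0.439 -0.139  0.045]
[398.31525954 206.32091699] [390.85496015 197.01981299] [406.05972919 215.97630933]
[398.6633143  205.10937557] [391.16431081 195.79033703] [406.44924601 214.78498082]
[399.01445222 203.88710198] [391.47635106 194.5501716 ] [406.84227958 213.58289639]
```

Request:
run_rows(plan={"tx": [0.001, 0.001, 0.001, 0.001, 0.001, 0.001, 0.001], "ty": [0.001, 0.001, 0.001, 0.001, 0.001, 0.001, 0.001], "tz": [0.025, 0.04, 0.04, 0.04, 0.04, 0.04, 0.04], "wx": [0, 0, 0, 0, 0, 0, 0], "wy": [0, 0, 0, 0, 0, 0, 0], "wz": [0.005, 0.005, 0.005, 0.005, 0.005, 0.005, 0.005], "finger_gap": [0.75, 0.75, 0.75, 0.4, 0.4, 0.4, 0.4]}, clamp_n=25)

```text
t: 2.92
tcp_pos: [0.4447, -0.1433, 0.0228]
ee_rot: [0.001, 0.745, 0.668, 0.001]
contact_force: [-1.4, -0.7, 18.0]
finger_gap: 0.398
grip_force: 9.1
```

```bash
python3 go.py 0.4938 0.0175 0.10 8
```

```text
d [ 0.1651  0.0315 -0.0773] rot [ 0.003  0.002 -0.249] yawY -6.25 q7 -0.51 tcp [ 0.4447 -0.1433  0.0228]
```

Request:
run_rows(plan={"tx": [0, 0, 0, 0], "ty": [0, 0, 0, 0], "tz": [-0.03, -0.04, -0.04, -0.04], "wx": [0, 0, 0, 0], "wy": [0, 0, 0, 0], "wz": [0, 0, 0, 0], "finger_gap": [0.4, 0.6, 0.6, 0.6]})

```text
t: 3.42
tcp_pos: [0.444, -0.1425, 0.0606]
ee_rot: [-0.0, 0.744, 0.668, -0.0]
contact_force: [-0.7, 0.5, 0.4]
finger_gap: 0.6
grip_force: 0.0
```

Run:
```python
from m import *
s=snap("scene"); p=s["pixels"].astype(int); g=p.sum(2)/3
b=cv2.resize(s["pixels"][170:250,350:430,::-1],None,fx=6,fy=6,interpolation=cv2.INTER_CUBIC)
cv2.imwrite("pics/z3.png",b)
```

```bash
python3 go.py 0.4438 -0.140 0.0175 -5.9
```

```text
d [ 0.0024 -0.0003  0.0429] rot [-0.001 -0.    -0.005] yawY -6.19 q7 -0.49 tcp [ 0.4439 -0.1424  0.0604]
```

View pics/z3.png

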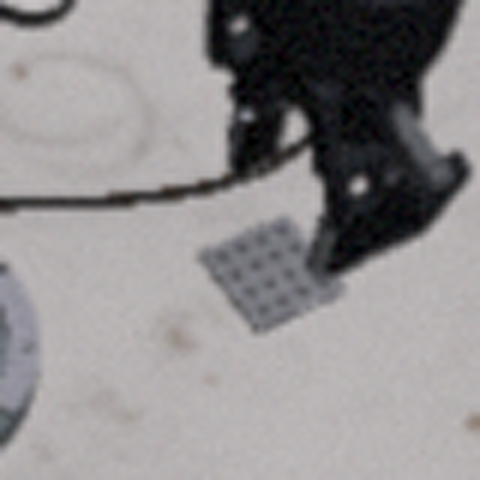

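The plate seems in place, with crop corners at about (203,257), (287,218), (262,333) and (343,292). I'll measure them.

Run:
```python
from h import *
s=snap("scene")
W=np.array([ray(s,((a-2.5)/6+350,(b-2.5)/6+170),.005)[:2]*1000 for a,b in((203,257),(287,218),(343,292),(262,333))]); print(W.round(1),W.mean(0), [np.linalg.norm(W[i]-W[i-1]).round(1) for i in range(4)],np.degrees(np.arctan2(*(W[1]+W[2]-W[0]-W[3])[::-1])),np.degrees(np.arctan2(*(W[0]+W[1]-W[2]-W[3])[::-1])))
# what the finger tips (crop) say
for q in((250,172),(325,275)): print(ray(s,((q[0])/6+350,q[1]/6+170),.044).round(4))
```

```text
[[ 464.8 -118.6]
 [ 461.1 -161.4]
 [ 419.2 -156.2]
 [ 421.9 -114.9]] [ 441.75450873 -137.80023192] [np.float64(43.1), np.float64(42.9), np.float64(42.2), np.float64(41.4)] -94.31039410571533 -5.928129579125843
[ 0.4675 -0.1399  0.044 ]
[ 0.4117 -0.1321  0.044 ]
```

Request:
run_rows(plan={"tx": [0.0015, 0.0015, 0.0015, 0.0015], "ty": [0, 0, 0, 0], "tz": [0.025, 0.043, 0.043, 0.043], "wx": [0, 0, 0, 0], "wy": [0, 0, 0, 0], "wz": [-0.005, -0.005, -0.005, -0.005], "finger_gap": [0.63, 0.63, 0.63, 0.63]}, clamp_n=25)

```text
t: 4.03
tcp_pos: [0.4443, -0.1406, 0.0179]
ee_rot: [-0.0, 0.742, 0.67, 0.0]
contact_force: [-0.1, 0.5, -0.5]
finger_gap: 0.629
grip_force: 0.0
```

Request:
run_rows(plan={"tx": [0, 0, 0], "ty": [0, 0, 0], "tz": [0, 0, 0], "wx": [0, 0, 0], "wy": [0, 0, 0], "wz": [0, 0, 0], "finger_gap": [0.4, 0.4, 0.4]})

```text
t: 4.4
tcp_pos: [0.4445, -0.1409, 0.0184]
ee_rot: [0.0, 0.743, 0.67, 0.0]
contact_force: [-0.7, 1.2, 8.0]
finger_gap: 0.506
grip_force: 25.9
```

Request:
run_rows(plan={"tx": [0, 0, 0], "ty": [0, 0, 0], "tz": [-0.05, -0.07, -0.07], "wx": [0, 0, 0], "wy": [0, 0, 0], "wz": [0, 0, 0], "finger_gap": [0.4, 0.4, 0.4]})

```text
t: 4.78
tcp_pos: [0.4449, -0.1416, 0.0893]
ee_rot: [0.001, 0.743, 0.669, 0.001]
contact_force: [-0.8, 0.2, -0.5]
finger_gap: 0.498
grip_force: 26.0
```

```bash
python3 go.py 0.4925 0.016 0.085 7.8
```

```text
d [0.1617 0.0309 0.0043] rot [ 0.003  0.001 -0.241] yawY -5.98 q7 -0.55 tcp [ 0.4449 -0.1416  0.0893]
```

Request:
run_rows(plan={"tx": [0.162, 0.162, 0.162, 0.162, 0.162], "ty": [0.031, 0.031, 0.031, 0.031, 0.031], "tz": [0.004, 0.004, 0.004, 0.004, 0.004], "wx": [0.002, 0.002, 0.002, 0.002, 0.002], "wy": [0, 0, 0, 0, 0], "wz": [-0.241, -0.241, -0.241, -0.241, -0.241], "finger_gap": [0.4, 0.4, 0.4, 0.4, 0.4]})

```text
t: 5.4
tcp_pos: [0.491, 0.0164, 0.0831]
ee_rot: [-0.001, 0.657, 0.754, -0.002]
contact_force: [0.5, -0.2, -0.3]
finger_gap: 0.504
grip_force: 26.0
```

```bash
python3 go.py 0.4925 0.016 0.060 7.8
```

Run:
```python
from h import *
s=snap("scene")
crop(s,280,160,380,260,6,"z4.png")
```

```text
d [-0.0006  0.0015  0.0231] rot [-0.004  0.     0.002] yawY 7.91 q7 -0.65 tcp [0.491  0.0164 0.0831]
```

View pics/z4.png

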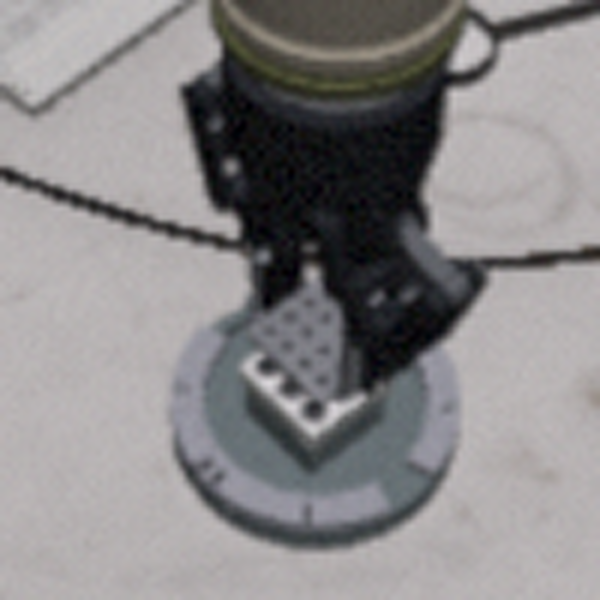

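The plate is held flat over the tray. Its +y edge runs from about crop (250,332) to (325,402), and the lower tray's top edge runs from about (243,360) to (317,438). I'll compare the two edges in world coordinates.

Run:
```python
from h import *
s=snap("scene")
f=lambda a,b,z: ray(s,((a-2.5)/6+280,(b-2.5)/6+160),z)[:2]*1000
n=np.array([-np.sin(np.radians(7.8)),np.cos(np.radians(7.8))])
for nm,q,z in(("plate",((250,332),(325,402)),.0697),("tray",((243,360),(317,438)),.042)):
    W=np.array([f(a,b,z) for a,b in q]); print(nm,W.round(1),np.linalg.norm(W[0]-W[1]).round(1),"+y edge mid",W.mean(0).round(1),"normal",(W.mean(0)@n).round(1),"implied centre",(W.mean(0)-22*n).round(1))
```

```text
plate [[506.4  41.5]
 [464.6  35.3]] 42.3 +y edge mid [485.5  38.4] normal -27.8 implied centre [488.5  16.6]
tray [[512.7  40.5]
 [467.   36.4]] 45.8 +y edge mid [489.8  38.4] normal -28.4 implied centre [492.8  16.6]
```

Request:
run_rows(plan={"tx": [-0.001, -0.001, -0.001, -0.001], "ty": [0.003, 0.003, 0.003, 0.003], "tz": [0.015, 0.022, 0.022, 0.022], "wx": [-0.003, -0.003, -0.003, -0.003], "wy": [0, 0, 0, 0], "wz": [0, 0, 0, 0], "finger_gap": [0.4, 0.4, 0.4, 0.4]})

```text
t: 6.0
tcp_pos: [0.4947, 0.0162, 0.0621]
ee_rot: [0.0, 0.657, 0.754, 0.0]
contact_force: [-0.7, 0.8, -0.8]
finger_gap: 0.5
grip_force: 26.0
```

Request:
run_rows(plan={"tx": [0, 0, 0, 0, 0, 0], "ty": [0, 0, 0, 0, 0, 0], "tz": [0, 0, 0, -0.04, -0.06, -0.06], "wx": [0, 0, 0, 0, 0, 0], "wy": [0, 0, 0, 0, 0, 0], "wz": [0, 0, 0, 0, 0, 0], "finger_gap": [0.56, 0.62, 0.64, 0.7, 0.7, 0.7]})

```text
t: 6.75
tcp_pos: [0.4955, 0.0163, 0.1231]
ee_rot: [0.001, 0.657, 0.754, 0.001]
contact_force: [0.5, -0.6, -0.8]
finger_gap: 0.702
grip_force: 0.0
```

```bash
python3 go.py 0.4446 -0.302 0.10 27
```

```text
d [-0.3083 -0.0941  0.0227] rot [ 0.004  0.001 -0.334] yawY 7.87 q7 -0.59 tcp [0.4955 0.0163 0.1231]
```

Request:
run_rows(plan={"tx": [-0.308, -0.308, -0.308, -0.308, -0.308, -0.308, -0.308], "ty": [-0.094, -0.094, -0.094, -0.094, -0.094, -0.094, -0.094], "tz": [0.02, 0.02, 0.02, 0.02, 0.02, 0.04, 0.06], "wx": [0.003, 0.003, 0.003, 0.003, 0.003, 0.003, 0.003], "wy": [0, 0, 0, 0, 0, 0, 0], "wz": [-0.334, -0.334, -0.334, -0.334, -0.334, -0.334, -0.334], "finger_gap": [0.7, 0.7, 0.7, 0.7, 0.7, 0.7, 0.7]})

```text
t: 7.62
tcp_pos: [0.4429, -0.3034, 0.06]
ee_rot: [-0.001, 0.524, 0.852, -0.001]
contact_force: [0.3, 0.6, -0.5]
finger_gap: 0.703
grip_force: 0.0
```

Run:
```python
from m import *
t=snap("top");s=snap("scene")
a=cv2.resize(t["pixels"][190:250,280:350,::-1],None,fx=5,fy=5,interpolation=cv2.INTER_CUBIC)
b=cv2.resize(s["pixels"][195:255,300:370,::-1],None,fx=5,fy=5,interpolation=cv2.INTER_CUBIC)
c=cv2.resize(s["pixels"][150:210,400:470,::-1],None,fx=5,fy=5,interpolation=cv2.INTER_CUBIC)
d=cv2.resize(t["pixels"][205:265,385:455,::-1],None,fx=5,fy=5,interpolation=cv2.INTER_CUBIC)
cv2.imwrite("pics/z5.png",np.vstack([np.hstack([a,b]),np.hstack([d,c])]))
```

```bash
python3 go.py 0.4446 -0.302 0.025 27
```

```text
d [-0.0017  0.0014  0.0343] rot [-0.004 -0.004  0.   ] yawY 27.02 q7 0.18 tcp [ 0.4427 -0.3012  0.0593]
```

View pics/z5.png

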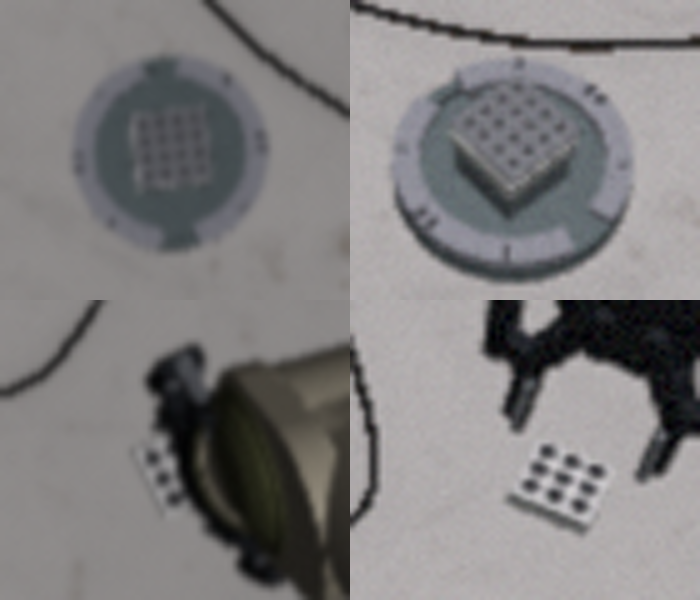

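The plate lies squarely on the lower tray. In the top crop only thin white strips show, at its left and lower edges, so it is about 1 mm off. The loose tray is centred at scene-crop (560,483), between the open fingertips at (517,425) and (645,475). Now descend and grasp.

Request:
run_rows(plan={"tx": [-0.001, -0.001, -0.001, -0.001, -0.001, -0.001, -0.001], "ty": [0.001, 0.001, 0.001, 0.001, 0.001, 0.001, 0.001], "tz": [0.025, 0.039, 0.039, 0.039, 0.039, 0.039, 0.039], "wx": [-0.004, -0.004, -0.004, -0.004, -0.004, -0.004, -0.004], "wy": [-0.004, -0.004, -0.004, -0.004, -0.004, -0.004, -0.004], "wz": [0, 0, 0, 0, 0, 0, 0], "finger_gap": [0.7, 0.7, 0.7, 0.4, 0.4, 0.4, 0.4]}, clamp_n=25)

```text
t: 8.6
tcp_pos: [0.4456, -0.3022, 0.0234]
ee_rot: [0.003, 0.522, 0.853, -0.0]
contact_force: [-1.0, -0.2, 6.9]
finger_gap: 0.501
grip_force: 26.1
```

```bash
python3 go.py 0.4446 -0.302 0.09 27
```

```text
d [ 0.0003 -0.0007 -0.0666] rot [0.002 0.005 0.001] yawY 27.04 q7 0.1 tcp [ 0.4456 -0.3022  0.0234]
```

Request:
run_rows(plan={"tx": [0, 0, 0], "ty": [0, 0, 0], "tz": [-0.05, -0.08, -0.08], "wx": [0, 0, 0], "wy": [0, 0, 0], "wz": [0, 0, 0], "finger_gap": [0.4, 0.4, 0.4]})

```text
t: 8.98
tcp_pos: [0.4458, -0.3027, 0.1047]
ee_rot: [0.004, 0.523, 0.853, -0.0]
contact_force: [-0.6, 0.1, -1.4]
finger_gap: 0.505
grip_force: 26.1
```

```bash
python3 go.py 0.494 0.017 0.1 7.8
```

```text
d [0.2631 0.188  0.0036] rot [0.005 0.006 0.335] yawY 26.99 q7 0.25 tcp [ 0.4458 -0.3027  0.1047]
```

Request:
run_rows(plan={"tx": [0.263, 0.263, 0.263, 0.263, 0.263, 0.263, 0.263], "ty": [0.188, 0.188, 0.188, 0.188, 0.188, 0.188, 0.188], "tz": [0.003, 0.003, 0.003, 0.003, 0.003, 0.003, 0.003], "wx": [0.004, 0.004, 0.004, 0.004, 0.004, 0.004, 0.004], "wy": [0.006, 0.006, 0.006, 0.006, 0.006, 0.006, 0.006], "wz": [0.335, 0.335, 0.335, 0.335, 0.335, 0.335, 0.335], "finger_gap": [0.4, 0.4, 0.4, 0.4, 0.4, 0.4, 0.4]})

```text
t: 9.85
tcp_pos: [0.4926, 0.0184, 0.0985]
ee_rot: [-0.002, 0.656, 0.755, -0.0]
contact_force: [-0.3, -0.5, -0.5]
finger_gap: 0.504
grip_force: 26.1
```

```bash
python3 go.py 0.494 0.017 0.072 7.8
```

Run:
```python
from h import *
s=snap("scene")
crop(s,280,160,380,260,6,"z6.png")
```

```text
d [-0.0016  0.0013  0.0265] rot [-0.003 -0.002  0.003] yawY 7.97 q7 -0.63 tcp [0.4926 0.0184 0.0985]
```

View pics/z6.png

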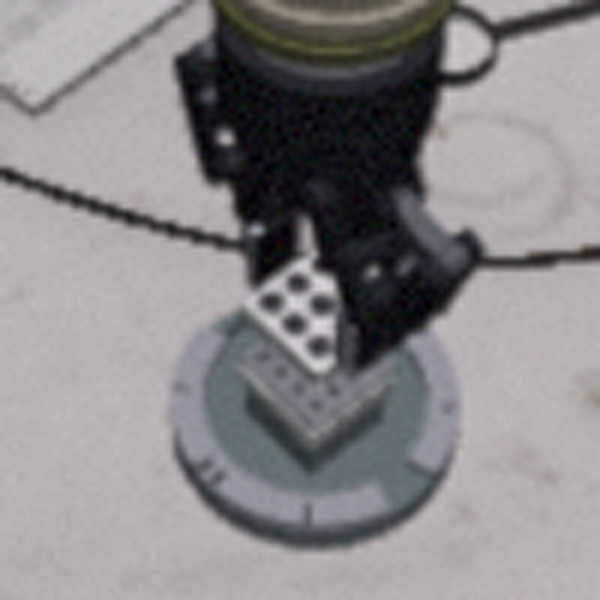

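The tray is held flat. Its +y top edge runs from about crop (243,303) to (321,374), and the plate's runs from about (240,363) to (315,437).

Run:
```python
from h import *
s=snap("scene")
f=lambda a,b,z: ray(s,((a-2.5)/6+280,(b-2.5)/6+160),z)[:2]*1000
n=np.array([-np.sin(np.radians(7.8)),np.cos(np.radians(7.8))])
for nm,q,z in(("tray",((243,303),(321,374)),.0871),("plate",((240,363),(315,437)),.047)):
    W=np.array([f(a,b,z) for a,b in q]); print(nm,W.round(1),np.linalg.norm(W[0]-W[1]).round(1),"implied centre",(W.mean(0)-22*n).round(1))
```

```text
tray [[508.9  43.1]
 [466.5  36.5]] 42.9 implied centre [490.7  18. ]
plate [[509.3  44.1]
 [465.3  38.6]] 44.4 implied centre [490.3  19.6]
```

Request:
run_rows(plan={"tx": [0, 0, 0, 0], "ty": [0.001, 0.001, 0.001, 0.001], "tz": [0.015, 0.027, 0.027, 0.027], "wx": [-0.003, -0.003, -0.003, -0.003], "wy": [-0.002, -0.002, -0.002, -0.002], "wz": [0.003, 0.003, 0.003, 0.003], "finger_gap": [0.4, 0.4, 0.4, 0.4]})

```text
t: 10.45
tcp_pos: [0.4938, 0.0176, 0.0722]
ee_rot: [0.0, 0.658, 0.753, 0.0]
contact_force: [0.2, -0.8, -0.3]
finger_gap: 0.505
grip_force: 26.1
```

Request:
run_rows(plan={"tx": [0, 0, 0, 0, 0, 0], "ty": [0, 0, 0, 0, 0, 0], "tz": [0, 0, 0, -0.05, -0.11, -0.11], "wx": [0, 0, 0, 0, 0, 0], "wy": [0, 0, 0, 0, 0, 0], "wz": [0, 0, 0, 0, 0, 0], "finger_gap": [0.56, 0.62, 0.64, 0.7, 0.7, 0.7]})

```text
t: 11.2
tcp_pos: [0.4956, 0.0182, 0.1859]
ee_rot: [0.003, 0.658, 0.753, 0.003]
contact_force: [0.8, -0.5, -0.3]
finger_gap: 0.698
grip_force: 0.0
```

```bash
python3 go.py 0.548 0.228 0.15 41.5
```

```text
d [0.2009 0.0795 0.0365] rot [ 0.008  0.002 -0.591] yawY 7.63 q7 -0.5 tcp [0.4956 0.0182 0.1859]
```

Request:
run_rows(plan={"tx": [0.201, 0.201, 0.201, 0.201, 0.201], "ty": [0.08, 0.08, 0.08, 0.08, 0.08], "tz": [0.036, 0.036, 0.036, 0.036, 0.036], "wx": [0.006, 0.006, 0.006, 0.006, 0.006], "wy": [0, 0, 0, 0, 0], "wz": [-0.591, -0.591, -0.591, -0.591, -0.591], "finger_gap": [0.7, 0.7, 0.7, 0.7, 0.7]})

```text
t: 11.82
tcp_pos: [0.5455, 0.2308, 0.145]
ee_rot: [-0.003, 0.409, 0.913, -0.001]
contact_force: [0.3, -0.7, -0.4]
finger_gap: 0.701
grip_force: 0.0
```

```bash
python3 go.py 0.548 0.228 0.15 41.5
```

Run:
```python
from m import *
t=snap("top"); s=snap("scene")
T0=cv2.imread("pics/top0.png")[...,::-1]; S0=cv2.imread("pics/scene0.png")[...,::-1]
for nm,c,im,uv,r,lo,hi in(("top",t,T0,(240,197),22,60,100),("scene",s,S0,(240,245),26,80,122)):
    im=np.ascontiguousarray(im); p=im.astype(int); g=p.sum(2)/3
    dark=((g<hi)).astype(np.uint8); b=blob(c,dark,uv,r)
    # disc: grey lit top, plus bar inside -> hull
    disc=(b>0)&(g>lo); bb=blob(c,disc.astype(np.uint8),uv,r)
    h=cv2.convexHull(np.argwhere(bb)[:,::-1].astype(np.int32))
    W=np.array([ray(c,q,.063)[:2]*1000 for q in h[:,0].astype(float)],np.float32)
    print(nm,"disc",cv2.minEnclosingCircle(W),cv2.fitEllipse(W))
# lower tray/collar again from top, edges of collar: slots
p=t["pixels"].astype(int); g=p.sum(2)/3
gr=((p[...,1]-p[...,0])>=5)&(g<85); b=blob(t,gr,(300,220),40) if 0 else gr
m=np.zeros(g.shape,np.uint8); cv2.circle(m,(314,220),19,1,-1); v,u=np.nonzero(gr&(m>0))
W=np.array([ray(t,(a,c),.016)[:2]*1000 for a,c in zip(u,v)]); cc=np.array([492.3,16.3]); d=W-cc
f=d[(np.hypot(*d.T)>49)]; a=np.arctan2(f[:,1],f[:,0]); print("slot ang",np.degrees(np.angle(np.exp(2j*a).mean())/2),np.degrees(a).round())
crop(t,280,190,350,250,8,"z7.png")
```

```text
d [-0.0037 -0.0001 -0.005 ] rot [-0.005 -0.004  0.005] yawY 41.76 q7 -0.37 tcp [0.5455 0.2308 0.145 ]
top disc ((547.0953979492188, 223.7725067138672), 49.03315353393555) ((547.4710693359375, 224.32984924316406), (93.15058135986328, 96.68582153320312), 175.0120086669922)
scene disc ((548.4265747070312, 229.9068603515625), 45.049171447753906) ((549.537353515625, 230.48495483398438), (86.61507415771484, 87.88866424560547), 148.77622985839844)Traceback (most recent call last):
  File "<stdin>", line 16, in <module>
ValueError: operands could not be broadcast together with shapes (0,) (2,)
```

Request:
run_rows(plan={"tx": [-0.002, -0.002, -0.002, -0.002], "ty": [0.001, 0.001, 0.001, 0.001], "tz": [0.04, 0.061, 0.061, 0.061], "wx": [-0.005, -0.005, -0.005, -0.005], "wy": [-0.004, -0.004, -0.004, -0.004], "wz": [0.004, 0.004, 0.004, 0.004], "finger_gap": [0.45, 0.45, 0.45, 0]}, clamp_n=60)

```text
t: 12.42
tcp_pos: [0.5483, 0.2263, 0.0861]
ee_rot: [0.002, 0.413, 0.911, -0.0]
contact_force: [-0.1, 0.3, 0.3]
finger_gap: 0.25
grip_force: 0.0
```

Request:
run_rows(plan={"tx": [0, 0, 0, 0], "ty": [0, 0, 0, 0], "tz": [0, 0, 0, 0], "wx": [0, 0, 0, 0], "wy": [0, 0, 0, 0], "wz": [0, 0, 0, 0], "finger_gap": [0, 0, 0, 0]})

```text
t: 12.92
tcp_pos: [0.5487, 0.2271, 0.0861]
ee_rot: [0.002, 0.412, 0.911, 0.0]
contact_force: [1.3, -0.9, 6.3]
finger_gap: 0.149
grip_force: 64.3
```

```bash
python3 go.py 0.548 0.228 0.19 41.5
```

```text
d [ 0.0008  0.0002 -0.1039] rot [ 0.002  0.003 -0.004] yawY 41.3 q7 -0.46 tcp [0.5487 0.2271 0.0861]
```

Request:
run_rows(plan={"tx": [0, 0, 0, 0], "ty": [0, 0, 0, 0], "tz": [-0.05, -0.1, -0.104, -0.104], "wx": [0, 0, 0, 0], "wy": [0, 0, 0, 0], "wz": [0, 0, 0, 0], "finger_gap": [0, 0, 0, 0]})

```text
t: 13.42
tcp_pos: [0.5476, 0.2265, 0.1889]
ee_rot: [0.001, 0.412, 0.911, -0.001]
contact_force: [-0.1, -0.4, -2.6]
finger_gap: 0.148
grip_force: 63.2
```

```bash
python3 go.py 0.494 0.0175 0.185 98
```

```text
d [-0.1217 -0.1782  0.0042] rot [-0.001  0.003 -0.99 ] yawY 41.29 q7 -0.32 tcp [0.5476 0.2265 0.1889]
```

Run:
```python
from m import *
t=snap("top"); s=snap("scene")
T0=cv2.imread("pics/top0.png")[...,::-1].astype(int); g=T0.sum(2)/3
gr=((T0[...,1]-T0[...,0])>=5)&(g<85)
m=np.zeros(g.shape,np.uint8); cv2.circle(m,(314,220),24,1,-1); v,u=np.nonzero(gr&(m>0))
for z in(.008,.016):
    W=np.array([ray(t,(a,c),z)[:2]*1000 for a,c in zip(u,v)]); cc=(W.max(0)+W.min(0))/2; d=W-[492.8,16]
    f=d[np.hypot(*d.T)>47.5]; P=f[f[:,0]>0].mean(0); Q=f[f[:,0]<0].mean(0); print("slots",P,Q,np.degrees(np.arctan2(*(P-Q)[::-1])))
a=cv2.resize(t["pixels"][190:250,280:350,::-1],None,fx=5,fy=5,interpolation=cv2.INTER_CUBIC)
b=cv2.resize(s["pixels"][180:270,230:370,::-1],None,fx=5,fy=5,interpolation=cv2.INTER_CUBIC)
cv2.imwrite("pics/z7.png",b)
```

```text
slots [51.04338795  7.13203875] [-50.60984197  -7.16585285] 8.006335103611715
slots [50.52550997  6.57160091] [-50.67162131  -7.20022105] 7.749720301026258
```

View pics/z7.png

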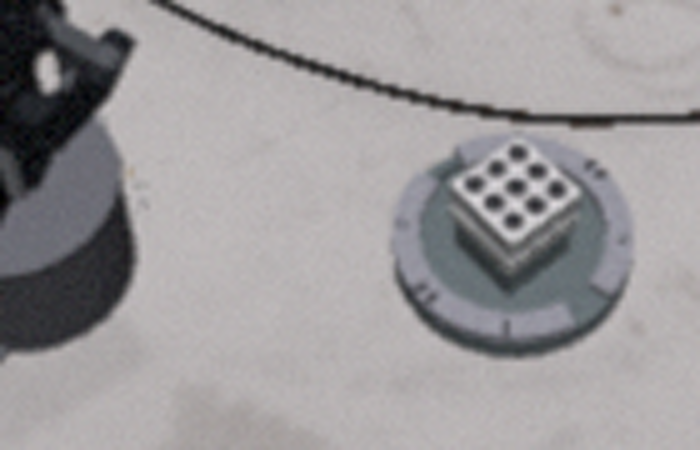

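The stack is square: the loose tray sits on the plate, centred at crop (515,187). The slots and marks are clear, with the +x slot at about (450,165) and the -x slot at about (590,305). Fitting the collar rim here gives a second chamber estimate.

Run:
```python
from m import *
s=snap("scene")
from scipy.optimize import least_squares
P=[(391,235),(515,131),(634,238),(445,152),(590,148),(508,343),(428,313),(604,301)]
W=np.array([ray(s,((a-2)/5+230,(b-2)/5+180),.022)[:2]*1000 for a,b in P])
r=least_squares(lambda x:np.hypot(*(W-x[:2]).T)-x[2],[492,17,58]); print(r.x.round(1),r.fun.round(1))
Q=[(450,188),(517,136),(583,188),(512,250)]
Z=np.array([ray(s,((a-2)/5+230,(b-2)/5+180),.059)[:2]*1000 for a,b in Q]);print("tray",Z.mean(0).round(1))
```

```text
[492.9  18.6  59.2] [-0.7  0.2 -1.4 -2.3  3.4  1.8  1.3 -2.4]
tray [491.9  19.2]
```

Request:
run_rows(plan={"tx": [-0.122, -0.122, -0.122, -0.122, -0.122, -0.122, -0.122], "ty": [-0.178, -0.178, -0.178, -0.178, -0.178, -0.178, -0.178], "tz": [0.004, 0.004, 0.004, 0.004, 0.004, 0.004, 0.004], "wx": [0, 0, 0, 0, 0, 0, 0], "wy": [0, 0, 0, 0, 0, 0, 0], "wz": [-0.99, -0.99, -0.99, -0.99, -0.99, -0.99, -0.99], "finger_gap": [0, 0, 0, 0, 0, 0, 0]})

```text
t: 14.45
tcp_pos: [0.4942, 0.0178, 0.1845]
ee_rot: [0.0, -0.07, 0.998, -0.0]
contact_force: [0.7, -0.4, -1.8]
finger_gap: 0.148
grip_force: 63.1
```

```bash
python3 go.py 0.493 0.017 0.185 98
```

```text
d [ 0.0013 -0.0006 -0.0005] rot [-0.001  0.    -0.   ] yawY 97.99 q7 0.75 tcp [0.4942 0.0178 0.1845]
```

Request:
run_rows(plan={"tx": [0, 0, 0], "ty": [0.0, 0, 0], "tz": [0.03, 0.06, 0.06], "wx": [0, 0, 0], "wy": [0, 0, 0], "wz": [0, 0, 0], "finger_gap": [0, 0, 0]})

```text
t: 14.82
tcp_pos: [0.4936, 0.018, 0.1239]
ee_rot: [-0.001, -0.07, 0.998, -0.001]
contact_force: [0.7, 0.8, -1.5]
finger_gap: 0.147
grip_force: 63.1
```

```bash
python3 go.py 0.494 0.017 0.094 98
```

Run:
```python
from m import *
t=snap("top");s=snap("scene")
b=cv2.resize(s["pixels"][190:260,285:380,::-1],None,fx=8,fy=8,interpolation=cv2.INTER_CUBIC)
cv2.imwrite("pics/z8.png",b)
```

```text
d [-0.0003 -0.001   0.0299] rot [-0.001 -0.002  0.001] yawY 98.04 q7 0.63 tcp [0.4936 0.018  0.1239]
```

View pics/z8.png

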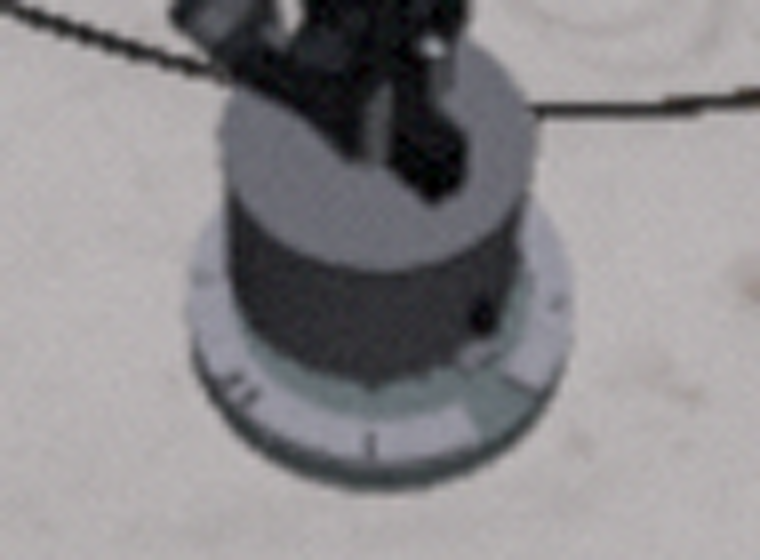

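The picture shows the cover over the chamber. Its rim bottom is at about crop (375,385), with the lug end at about (483,362) pointing at the -x slot around (505,395). Checking the rim against the chamber in the same camera.

Run:
```python
from m import *
from scipy.optimize import least_squares
s=snap("scene")
f=lambda P,z:np.array([ray(s,((a-3.5)/8+285,(b-3.5)/8+190),z)[:2]*1000 for a,b in P])
W=f([(233,285),(247,318),(272,347),(310,370),(375,385),(430,376)],.0378)
r=least_squares(lambda x:np.hypot(*(W-x[:2]).T)-43,[492,17]); print("cover",r.x.round(1),r.fun.round(1))
D=f([(222,150),(245,215),(300,255),(375,271),(450,255),(510,210),(538,130)],.1008)
r2=least_squares(lambda x:np.hypot(*(D-x[:2]).T)-43,[492,17]); print("disc",r2.x.round(1),r2.fun.round(1))
C=f([(188,330),(205,375),(240,418),(300,452),(375,466),(450,455),(520,418),(572,320)],.022)
r3=least_squares(lambda x:np.hypot(*(C-x[:2]).T)-58,[492,17]); print("collar",r3.x.round(1),r3.fun.round(1))
L=f([(483,365)],.04)[0]-r.x; print("lug",L,np.hypot(*L),np.degrees(np.arctan2(*-L[::-1])))
```

```text
cover [494.7  20.1] [-0.  -0.   0.1 -0.1  0.2 -0.1]
disc [493.1  22.5] [ 0.2  1.1  0.5 -0.  -0.7 -0.4  2.1]
collar [491.6  20.7] [-0.2  0.1  0.5  0.1 -0.2 -0.4  0.2  0.2]
lug [-48.15146027  -4.62353478] 48.372928378479905 5.484763104799974
```

Request:
run_rows(plan={"tx": [0.0017, 0.0017, 0.0017, 0.0017, 0.0017], "ty": [0, 0, 0, 0, 0], "tz": [0.01, 0.014, 0.018, 0.021, 0.021], "wx": [0, 0, 0, 0, 0], "wy": [-0.001, -0.001, -0.001, -0.001, -0.001], "wz": [0, 0, 0, 0, 0], "finger_gap": [0, 0, 0, 0, 0]})

```text
t: 15.6
tcp_pos: [0.4931, 0.0171, 0.1053]
ee_rot: [0.002, -0.07, 0.998, -0.002]
contact_force: [-1.8, -2.8, -1.4]
finger_gap: 0.146
grip_force: 63.3
```

```bash
python3 go.py 0.492 0.0178 0.094 98
```

```text
d [0.0011 0.0008 0.0113] rot [-0.004  0.004  0.001] yawY 98.05 q7 0.57 tcp [0.4931 0.0171 0.1053]
```

Request:
run_rows(plan={"tx": [0.0005, 0.0005, 0.0005, 0.0005, 0.0005], "ty": [-0.0005, -0.0005, -0.0005, -0.0005, -0.0005], "tz": [0.004, 0.008, 0.011, 0.013, 0.013], "wx": [-0.003, -0.003, -0.003, -0.003, -0.003], "wy": [0.003, 0.003, 0.003, 0.003, 0.003], "wz": [0, 0, 0, 0, 0], "finger_gap": [0, 0, 0, 0, 0]})

```text
t: 16.23
tcp_pos: [0.4927, 0.0172, 0.0937]
ee_rot: [0.001, -0.07, 0.998, -0.001]
contact_force: [-9.1, -6.2, 44.2]
finger_gap: 0.148
grip_force: 69.5
```

```bash
python3 go.py 0.492 0.0178 0.094 98
```

```text
d [ 0.0006  0.0007 -0.0003] rot [-0.002  0.002  0.001] yawY 98.07 q7 0.55 tcp [0.4927 0.0172 0.0937]
```

Request:
run_rows(plan={"tx": [0.0003, 0.0003], "ty": [-0.0002, -0.0002], "tz": [-0.0015, -0.0015], "wx": [0, 0], "wy": [0, 0], "wz": [0, 0], "finger_gap": [0, 0]}, clamp_n=90)

```text
t: 16.48
tcp_pos: [0.4927, 0.0171, 0.0939]
ee_rot: [0.0, -0.07, 0.998, 0.0]
contact_force: [-3.2, -2.9, 19.3]
finger_gap: 0.137
grip_force: 90.3
```

```bash
python3 go.py 0.492 0.0172 0.094 53
```

```text
d [ 0.0007  0.0002 -0.0001] rot [0.001 0.001 0.786] yawY 98.06 q7 0.55 tcp [0.4927 0.0171 0.0939]
```

Request:
run_rows(plan={"tx": [0, 0, 0, 0, 0, 0, 0, 0], "ty": [0, 0, 0, 0, 0, 0, 0, 0], "tz": [0, 0, 0, 0, 0, 0, 0, 0], "wx": [0, 0, 0, 0, 0, 0, 0, 0], "wy": [0, 0, 0, 0, 0, 0, 0, 0], "wz": [0.13, 0.26, 0.39, 0.52, 0.62, 0.7, 0.76, 0.785], "finger_gap": [0, 0, 0, 0, 0, 0, 0, 0]})

```text
t: 17.48
tcp_pos: [0.4931, 0.0171, 0.0939]
ee_rot: [0.001, 0.316, 0.949, 0.0]
contact_force: [-1.5, -3.1, 17.5]
finger_gap: 0.139
grip_force: 90.2
```

Request:
run_rows(plan={"tx": [0, 0, 0], "ty": [0, 0, 0], "tz": [0, 0, 0], "wx": [0, 0, 0], "wy": [0, 0, 0], "wz": [0, 0, 0], "finger_gap": [0, 0, 0]})

```text
t: 17.85
tcp_pos: [0.4932, 0.0171, 0.0939]
ee_rot: [0.001, 0.316, 0.949, 0.0]
contact_force: [-0.0, -2.9, 17.3]
finger_gap: 0.139
grip_force: 90.2
```

```bash
python3 go.py 0.4927 0.0171 0.094 53; python3 -c "
from bench import robot, workorder, snapshot, state; s=state(); print(s['wrist_torque'],s['contact_force'])"
```

```text
d [ 0.0004 -0.0003 -0.0001] rot [0.001 0.001 0.003] yawY 53.15 q7 -0.1 tcp [0.4932 0.0171 0.0939]
[-1.09312327  0.54765591  0.4211477 ] [-3.54502078e-04 -2.86613747e+00  1.73273689e+01]
```

Run:
```python
from h import *
s=snap("scene"); g=s["pixels"].astype(int).sum(2)/3
for a in range(100,215,5):
    c,d=np.cos(np.radians(a)),np.sin(np.radians(a))
    v=[]
    for z in(.029,.032,.035):
        x,y=proj(s,(.4925+.049*c,.0185+.049*d,z)); v.append(cv2.getRectSubPix(g.astype(np.float32),(1,1),(float(x),float(y)))[0,0].round())
    print(a,v,end="; ")
```

```text
100 [np.float32(129.0), np.float32(110.0), np.float32(87.0)]; 105 [np.float32(123.0), np.float32(98.0), np.float32(72.0)]; 110 [np.float32(126.0), np.float32(99.0), np.float32(68.0)]; 115 [np.float32(123.0), np.float32(94.0), np.float32(61.0)]; 120 [np.float32(124.0), np.float32(95.0), np.float32(65.0)]; 125 [np.float32(118.0), np.float32(84.0), np.float32(60.0)]; 130 [np.float32(114.0), np.float32(81.0), np.float32(56.0)]; 135 [np.float32(118.0), np.float32(83.0), np.float32(60.0)]; 140 [np.float32(59.0), np.float32(41.0), np.float32(31.0)]; 145 [np.float32(81.0), np.float32(55.0), np.float32(36.0)]; 150 [np.float32(114.0), np.float32(87.0), np.float32(63.0)]; 155 [np.float32(122.0), np.float32(92.0), np.float32(67.0)]; 160 [np.float32(132.0), np.float32(97.0), np.float32(68.0)]; 165 [np.float32(125.0), np.float32(98.0), np.float32(69.0)]; 170 [np.float32(137.0), np.float32(103.0), np.float32(76.0)]; 175 [np.float32(82.0), np.float32(59.0), np.float32(46.0)]; 180 [np.float32(64.0), np.float32(55.0), np.float32(49.0)]; 185 [np.float32(81.0), np.float32(69.0), np.float32(56.0)]; 190 [np.float32(87.0), np.float32(83.0), np.float32(86.0)]; 195 [np.float32(121.0), np.float32(128.0), np.float32(127.0)]; 200 [np.float32(148.0), np.float32(143.0), np.float32(137.0)]; 205 [np.float32(148.0), np.float32(146.0), np.float32(145.0)]; 210 [np.float32(150.0), np.float32(149.0), np.float32(147.0)];
```

The pointer rib shows dark at about 142°, against an expected 143° at the half-way mark. The cover is down, turned and gripped, so I'm handing in.

```bash
python3 -c "
from bench import robot, workorder, snapshot, state; print(workorder.close_job())"
```

```text
the job is handed in; nothing more can be done
None
```

I handed the job in at about 18 s with the plate and tray stacked square, and the cover fully down, turned about 45° clockwise to the half-way mark and still gripped; the hand-in printed no verdict.

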